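# Level a kitchen scale with a wedge shim

## Robot

A 6-joint arm with a two-finger parallel gripper is mounted at the origin on a cart in front of the work surface, level with it; the furniture and walls round the work are solid. World frame = base frame: x ahead of the robot, y to its left, z up, the work surface at z = 0. Lengths are in mm, angles in rad, forces in N, time in s.
With the tool pointing down it reaches from about 375 to 900 mm from the base axis. Payload 3.1 kg.
Tool frame: the origin (TCP) lies on the centre line of the jaws, within the pads' length; the fingertips stand 19 mm ahead of it and the grasp point (between the pads) is the TCP; z points along the fingers, y is the line along which they close (so a half turn about z gives the same grasp; the last joint's range is limited). The gripper opens to 85 mm and grips with 20 to 120 N. Pads are 22 mm wide; open, the fingers measure 114 mm over their backs; the gripper's body (76 mm by 85 mm) begins 54 mm behind the grasp point. The pads swing forward as they close: fully open they stand 13 mm farther back than shut.
Start: joints at [-1.526, 0.527, 1.433, -0, 1.181, -0.178], TCP at [138.126, -609.523, 250.31] pointing down, gripper open.
Joint ranges: [-3.08, 3.08], [-0.75, 2.2], [0.22, 2.44], [-1.43, 4.57], [0, 2.65], [-2.85, 2.85]. Speed limits (rad/s): [2.79, 2.79, 3.14, 3.14, 3.14, 3.14].

## Interface

Orientations are given as a rotation vector (axis times angle).
In Python, from plant import ctrl gives the robot as it stands.
- The arm moves only by the tool jog_arm, never from a script. Its argument "rows" is text: rows parted by semicolons, each of 7 numbers parted by spaces: the closure, from 0 (fully open) to 1 (shut), then the shift along the tool's x, y, z as a fraction of full scale, then the turn, a rotation vector about the tool's x, y, z as a fraction of full scale. In form: claw dx dy dz wx wy wz; .... A call has 1 to 12 rows; each row shifts and turns the commanded pose from where the row before left it, along the tool's axes as they then stand; what a row does not reach is not made up. Full scale, the value 1, is 20 mm for a shift and 0.1 rad for a turn. A row lasts 1/8 s, in which the tool goes at most 62.5 mm and 10.7 degrees, less where a joint would pass 70% of its speed; a pose out of reach is approached as far as the arm can. A call with a number of a shift or a turn outside -1 to 1 is refused whole. A call with a gripper value outside its range is refused whole. The fingers move at their own pace and stop on an object; the grip force is fixed at half the most. Time passes only in rows, so rows that do not move let the fingers close. It gives the time, the measured TCP pose, the force, the opening and the grip force at its end, in the units of the state.
- ctrl.state(): the state, without advancing time (a new reading comes with each control period).
- ctrl.snapshot(name): name is "scene" or "top" or "wrist"; returns the picture (400x640x3 uint8, red, green, blue); there is no depth.
- ctrl.get_calibration(name): a dict with "camera_matrix" (3x3 intrinsics, pixels), "k1" (the pictures are not rectified: a ray, as slopes to the right and down, at radius r is drawn at 1 + k1 r^2 times it, then the intrinsics apply), "R" (3x3) and "t" (3): a world point X has camera coordinates R X + t; the wrist camera has in their place "mount" (4x4, takes a point from camera to tool coordinates, whose origin is the TCP and whose axes are the flange's). Camera axes: x right, y down, z forward; pixel columns grow to the right and rows downward; lengths in mm; the calibration is good to about 2 mm. A picture is of the moment at which its call begins: read the wrist's pose just before it. get_calibration takes no time and is no camera call.
- ctrl.close_job(): hands the job in; it is judged then, once.
The state is a dict: "time": time; "q": joint angles; "dq": joint speeds; "tau": joint torques, N m; "position": TCP position; "ee_rot": TCP orientation; "wrist_force": force on the tool from outside, world axes, zero at the start; "wrist_torque": the same for the moment, N m; "opening": finger opening in mm; "finger_force": force on a finger pad.
Only numpy, scipy, OpenCV 4.12 (cv2) and the standard library are available. Lean on these libraries where they do the work, as an engineer would, in place of code of your own. Each camera call takes 0.05 s, during which the arm holds its last target. There are 200 camera calls.

## Task

The round kitchen scale leans down onto its one short foot, the one facing the free stretch of worktop beside the sink. Set the thin end of the wooden wedge under that foot and push it in gently, without touching the scale or shoving it along, until the steel ball of the level on top comes to rest between the two black centre lines. Then let go and leave the wedge in place under the foot; leave the other things alone.

Things in the scene. Friction and masses are not known exactly. Their poses are not given: they have to be found in the camera images.
- scale: Loose round kitchen scale, 190 mm in diameter, about 1.8 kg (varies by 30%); steel plate on top at 51 mm, underside at 30 mm, on three feet 80 mm from its axis: two long ones at 60 degrees either side of +x, a short one at -x. Origin on the axis, level with the long feet's bottoms; +x points from the short foot through the axis (the way to push the wedge), z up out of the plate.
- low_foot (a point): Bottom of the short foot, a smooth button 36 mm across and 20 mm high with a domed underside, 5.5 to 10 mm short; stands on the worktop at the start and bears a third of the weight. Softly mounted: pushed along the scale's x it gives up to 22 mm (0.22 N per mm), so the wedge drags it along before slipping under. Friction with the wedge about 0.3; of wedge on worktop 0.6. Axes as the scale's.
- level (a point): Middle of the ball level on the scale's plate, an aluminium trough with a white floor, 80 x 20 x 12 mm along the scale's x, its top 63 mm high; this point is on the trough's floor. The dark steel ball in it is 11 mm in diameter; two black lines cross the trough 9 mm either side of the middle.
- ball (a joint): Level reading: place of the steel ball along its trough (m), 0 = middle. Positive: ball displaced towards the short foot, which is too low; negative: too high. It moves 6 mm per 0.01 rad of tilt and stops at +-0.024 (so +0.024 at the start); settles in about 1 s. Raising the short foot by 1 mm lowers it by 5 mm, 1 mm of wedge travel by about 0.8 mm.
- wedge: Loose wooden wedge shim, 140 mm long, 30 mm wide, 60 g. Origin at the centre of its underside; x along it, thin end at x = +70 mm, thick end at -70 mm. 2 mm thick at the thin end, rising 1 in 6 to 20 mm at x = -38 mm, then flat to the thick end: grip that part across its width. Self-locking: it stays where it is let go.
- garlic: Bulb of garlic, 56 mm, behind the scale to the right; leave alone. Origin at the centre of its underside.
- spice_jar: Small spice jar, 42 mm in diameter, 96 mm high, behind the scale; leave alone. Origin at the centre of its underside.
- teaspoon: Teaspoon 138 mm long lying on the worktop in front of the sink; leave alone. Origin at the centre of its underside.

How it is judged:
By the outcome, as a careful person would: the job done as asked, in the order asked, and still so for the second after the job is handed in, with the robot touching nothing.
It also fails if it takes over 58 s, if anything falls off the work surface, if the arm or the gripper's body presses on something with over 40 N, if the wrist force passes 120 N, or if a joint passes its speed limit or range.

## Working session

There is one attempt and no reset: what is moved stays moved. The work goes in short steps, Python scripts to look and compute and a tool call to move; the robot and the scene stay as the last step left them, time stands still between calls to the robot, and variables do not carry over. Pictures are saved under pics/ and viewed, at most 10 in all, crops included, and the job is handed in when it is done.

Besides the shell and the picture viewer there is one more tool, called after "Call:" as name(argument=value, ...) on one line, values as JSON. jog_arm: Moves the arm, as the interface text tells. Its arguments: {"type":"object","properties":{"rows":{"type":"string"}},"required":["rows"]}

```bash
mkdir -p pics; python3 - <<'E'
from plant import ctrl
import cv2,numpy as np
s=ctrl.state();print(s['time'],s['position'],s['ee_rot'],s['opening'])
for n in("scene","top"):
    im=ctrl.snapshot(n);cv2.imwrite(f"pics/{n}0.png",im[:,:,::-1])
    print(n,ctrl.get_calibration(n))
print(ctrl.get_calibration("wrist"))
E
```

```text
0.0 [ 138.0958974  -608.84466778  249.30348537] [-3.11987587e+00 -3.49076704e-01 -2.15296097e-04] 85.249753276884
scene {'camera_matrix': array([[516.37266589,   0.        , 321.50888303],
       [  0.        , 516.37266589, 195.64056301],
       [  0.        ,   0.        ,   1.        ]]), 'k1': -0.03559269486067128, 'R': array([[-0.39992824, -0.91641601, -0.01546282],
       [-0.71980452,  0.32448064, -0.61367236],
       [ 0.56739657, -0.2342947 , -0.78940936]]), 't': array([ 223.53899465,  462.73983921, 1110.34416469])}
top {'camera_matrix': array([[511.63224597,   0.        , 319.3790927 ],
       [  0.        , 511.63224597, 203.14406891],
       [  0.        ,   0.        ,   1.        ]]), 'k1': -0.007332569383776246, 'R': array([[ 0.00193171, -0.99999623,  0.00195099],
       [-0.9953505 , -0.00211061, -0.09629602],
       [ 0.09629977, -0.0017559 , -0.99535083]]), 't': array([  24.41187951,  542.94385469, 1369.11877981])}
{'camera_matrix': array([[299.50819411,   0.        , 323.86814377],
       [  0.        , 299.50819411, 201.86574377],
       [  0.        ,   0.        ,   1.        ]]), 'k1': -0.05536227241510557, 'mount': array([[ 4.33203805e-04, -9.52377339e-01, -3.04921657e-01,
         7.79669391e+01],
       [ 9.99999751e-01,  2.42890869e-04,  6.62071498e-04,
        -5.00634262e-01],
       [-5.56479205e-04, -3.04921868e-01,  9.52377207e-01,
        -1.24469509e+02],
       [ 0.00000000e+00,  0.00000000e+00,  0.00000000e+00,
         1.00000000e+00]])}
```

View pics/top0.png

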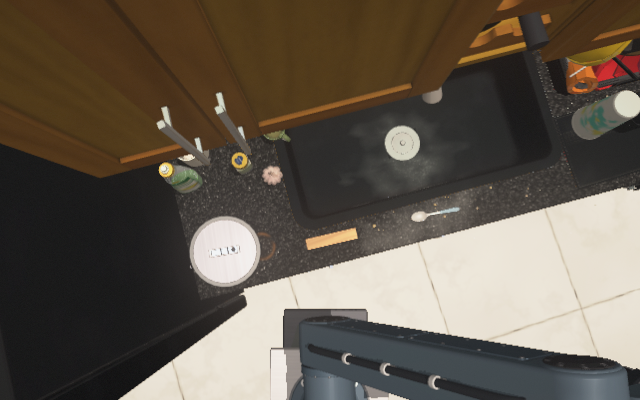

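View pics/scene0.png

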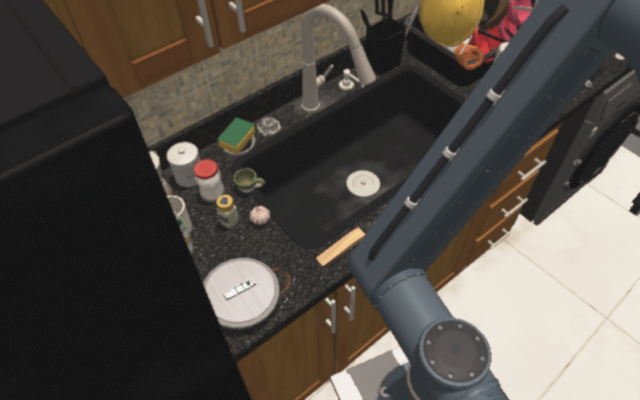

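The top view shows the scale at about (225,251), the wedge at about (332,239) to its right, the spoon at (435,214), the garlic at (272,175), and the level running along the image x direction. I'll enlarge this area.

```bash
cat > h.py <<'E'
from plant import ctrl
import cv2,numpy as np
from scipy.spatial.transform import Rotation as Ro
def cam(n,s=None):
    c=ctrl.get_calibration(n)
    if n!="wrist": return c['camera_matrix'],c['k1'],c['R'],c['t']
    M=np.eye(4);M[:3,:3]=Ro.from_rotvec(s['ee_rot']).as_matrix();M[:3,3]=s['position']
    W=np.linalg.inv(M@c['mount']);return c['camera_matrix'],c['k1'],W[:3,:3],W[:3,3]
def world(C,uv,z):
    K,k,R,t=C
    uv=np.array(uv,float).reshape(-1,1,2)
    p=cv2.undistortPoints(uv,K,np.array([k,0,0,0.]))[:,0]
    d=np.c_[p,np.ones(len(p))]@R; o=-R.T@t
    return o+d*((z-o[2])/d[:,2])[:,None]
def pix(C,X):
    K,k,R,t=C
    return cv2.projectPoints(np.array(X,float).reshape(-1,1,3),cv2.Rodrigues(R)[0],t,K,np.array([k,0,0,0.]))[0][:,0]
E
python3 - <<'E'
from h import *
C=cam("top")
im=cv2.imread("pics/top0.png")
a=cv2.resize(im[200:300,180:370],None,fx=4,fy=4,interpolation=cv2.INTER_CUBIC)
cv2.imwrite("pics/crop0.png",a)
# wedge mask
hsv=cv2.cvtColor(im,cv2.COLOR_BGR2HSV)[200:280,285:375]
m=((hsv[...,1]>90)&(hsv[...,2]>120)).astype(np.uint8)
n,l,st,ce=cv2.connectedComponentsWithStats(m)
i=1+st[1:,4].argmax();ys,xs=np.where(l==i)
r=cv2.minAreaRect(np.c_[xs+285,ys+200].astype(np.float32));b=cv2.boxPoints(r)
print(st[i],b);print(world(C,b,10).round(1))
print(world(C,[[225,251]],51),world(C,[[225,251],[272,175],[435,214]],0).round())
E
```

```text
[ 20  28  53  22 602] [[304.62918 238.39325]
 [355.0955  226.7472 ]
 [357.7247  238.14044]
 [307.2584  249.7865 ]]
[[447.3  65.7  10. ]
 [479.5 -72.8  10. ]
 [448.3 -79.8  10. ]
 [416.2  58.4  10. ]]
[[412.34558592 275.81589522  51.        ]] [[ 412.  285.    0.]
 [ 624.  158.    0.]
 [ 516. -295.    0.]]
```

View pics/crop0.png

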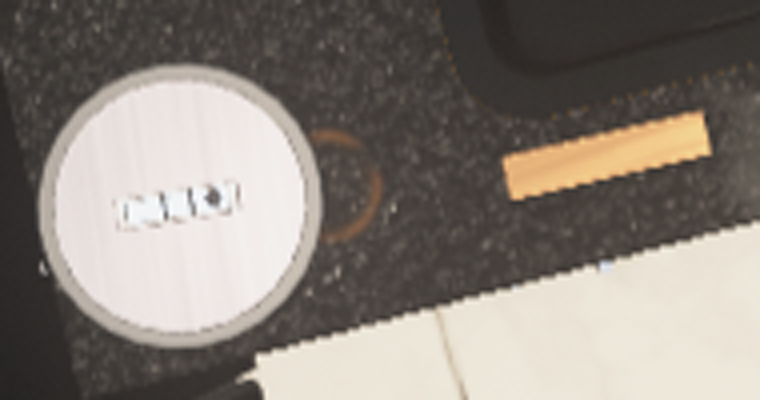

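The ball sits at the right end of its trough, about crop (213,198), so the short foot points right (-y) towards the wedge. The wedge's ends are at about crop (507,178) and (706,134). I'll move above it.

Call:
jog_arm(rows="0 .9 -.97 .2 0 0 0;0 .9 -.97 .2 0 0 0;0 .9 -.97 .2 0 0 0;0 .9 -.97 .2 0 0 0;0 .9 -.97 .2 0 0 0;0 .9 -.97 .2 0 0 0;0 .9 -.97 .2 0 0 0;0 .9 -.97 .2 0 0 0;0 .9 -.97 .2 0 0 0;0 .9 -.97 .2 0 0 0;0 .9 -.97 .2 0 0 0;0 .9 -.97 .2 0 0 0")

```text
time: 1.6
position: [297.6, -333.8, 202.0]
ee_rot: [-3.122, -0.349, 0.0]
wrist_force: [0.4, 0.1, -0.3]
opening: 85.2
finger_force: 0.0
```

Call:
jog_arm(rows="0 .9 -.97 .2 0 0 0;0 .9 -.97 .2 0 0 0;0 .9 -.97 .2 0 0 0;0 .9 -.97 .2 0 0 0;0 .9 -.97 .2 0 0 0;0 .9 -.97 .2 0 0 0;0 .9 -.97 .2 0 0 0;0 .9 -.97 .2 0 0 0;0 .9 -.97 .2 0 0 0;0 .9 -.97 .2 0 0 0;0 .9 -.97 .2 0 0 0;0 .9 -.97 .2 0 0 0")

```text
time: 3.1
position: [456.8, -59.1, 154.0]
ee_rot: [-3.122, -0.349, 0.001]
wrist_force: [-0.2, -0.6, -0.2]
opening: 85.5
finger_force: 0.0
```

Call:
jog_arm(rows="0 0 0 0 0 0 -1;0 0 0 0 0 0 -1;0 0 0 0 0 0 -1;0 0 0 0 0 0 -1;0 0 0 0 0 0 -1;0 0 0 0 0 0 -1;0 0 0 0 0 0 -1;0 0 0 0 0 0 -1;0 0 0 0 0 0 -1;0 0 0 0 0 0 -1;0 0 0 0 0 0 -1;0 0 0 0 0 0 -1")

```text
time: 4.6
position: [456.4, -59.9, 154.1]
ee_rot: [-2.376, -2.055, 0.0]
wrist_force: [1.1, -0.3, 0.7]
opening: 85.5
finger_force: 0.0
```

Call:
jog_arm(rows="0 0 0 0 0 0 -1;0 0 0 0 0 0 -1;0 0 0 0 0 0 -1;0 0 0 0 0 0 -.8;0 0 0 0 0 0 0")

```text
time: 5.22
position: [456.4, -59.9, 154.1]
ee_rot: [-1.95, -2.462, 0.0]
wrist_force: [-0.5, 0.6, 0.5]
opening: 85.4
finger_force: 0.0
```

```bash
python3 - <<'E'
from h import *
s=ctrl.state();im=ctrl.snapshot("wrist")[:,:,::-1];cv2.imwrite("pics/w1.png",im)
print(s['time'],s['position'],s['ee_rot'],s['q'])
C=cam("wrist",s)
hsv=cv2.cvtColor(np.ascontiguousarray(im),cv2.COLOR_BGR2HSV)
m=((hsv[...,1]>90)&(hsv[...,2]>120)).astype(np.uint8)
n,l,st,ce=cv2.connectedComponentsWithStats(m)
i=1+st[1:,4].argmax();ys,xs=np.where(l==i);print(st[i])
r=cv2.minAreaRect(np.c_[xs,ys].astype(np.float32));b=cv2.boxPoints(r);print(b)
for z in(2,20):print(z,world(C,b,z).round(1))
E
```

```text
5.225 [456.41102977 -59.91979887 154.13823672] [-1.95026562e+00 -2.46227451e+00  2.07353439e-04] [-3.74086846e-01  4.71470437e-01  1.93021915e+00  3.78696196e-05
  7.40439832e-01 -6.05151512e-01]
[ 311   49   36  165 5539]
[[310.7558   212.9905  ]
 [312.00793   48.961887]
 [346.0899    49.22206 ]
 [344.83777  213.25067 ]]
2 [[448.7 -83.9   2. ]
 [417.7  59.9   2. ]
 [445.8  66.3   2. ]
 [481.3 -76.5   2. ]]
20 [[448.  -77.4  20. ]
 [419.1  57.1  20. ]
 [445.3  63.1  20. ]
 [478.5 -70.4  20. ]]
```

View pics/w1.png

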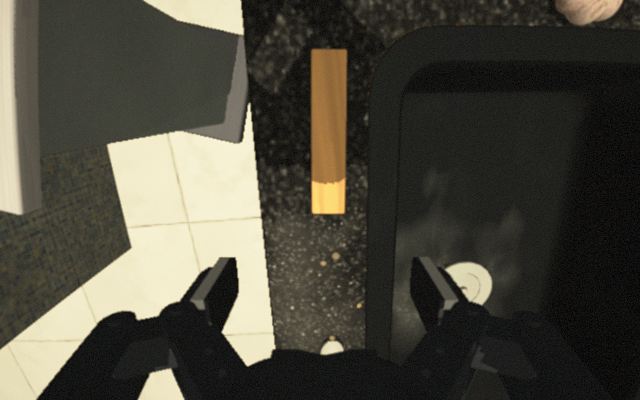

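The wrist view shows the wedge at columns 311-347, rows 49-214. Its length and width fit the thin end being at the top (towards the scale). Next, one look at the scale from above for its axis and centre.

Call:
jog_arm(rows="0 1 0 0 0 0 0;0 1 0 0 0 0 0;0 1 0 0 0 0 0;0 1 0 0 0 0 0;0 1 0 0 0 0 0;0 1 0 0 0 0 0;0 1 0 0 0 0 0;0 1 0 0 0 0 0;0 1 0 0 0 0 0;0 1 0 0 0 0 0;0 1 0 0 0 0 0;0 1 0 0 0 0 0")

```text
time: 6.78
position: [401.2, 174.2, 154.3]
ee_rot: [1.951, 2.462, 0.0]
wrist_force: [0.2, 0.2, 0.6]
opening: 85.6
finger_force: 0.0
```

```bash
python3 - <<'E'
from h import *
s=ctrl.state();im=ctrl.snapshot("wrist")[:,:,::-1];cv2.imwrite("pics/w2.png",im)
print(s['time'],s['position'],s['ee_rot'])
import json;json.dump({k:list(s[k]) for k in('position','ee_rot')},open('w2.json','w'))
# wedge widths in w1
im=cv2.imread("pics/w1.png");hsv=cv2.cvtColor(im,cv2.COLOR_BGR2HSV)
m=((hsv[...,1]>90)&(hsv[...,2]>120));m[:,:290]=0;m[:,370:]=0
for r in(55,75,100,130,160,175,190,205):
    x=np.where(m[r])[0];print(r,x.min(),x.max(),len(x))
E
```

```text
6.775 [401.23899553 174.24326355 154.28773127] [1.95099201e+00 2.46235156e+00 1.82163486e-05]
55 312 345 34
75 312 345 34
100 312 345 34
130 312 345 34
160 312 344 33
175 312 344 33
190 311 344 34
205 311 344 34
```

View pics/w2.png

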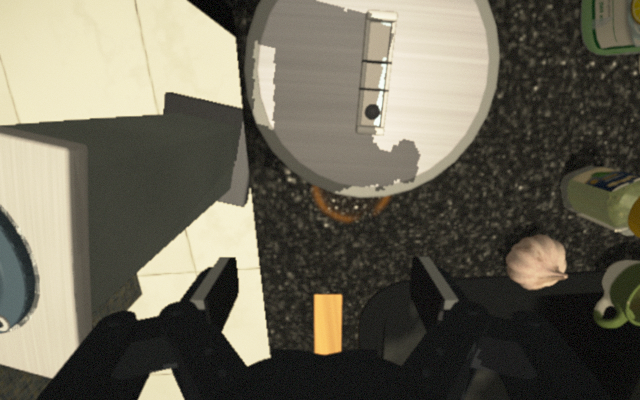

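The scale's trough runs from about (382,12) to (370,133), with lines at rows 62 and 90 and the ball at (373,112). The wedge's near end is at row 294, columns 314-342.

```bash
python3 - <<'E'
from h import *
import json
s=json.load(open('w2.json'));C=cam("wrist",{k:np.array(v) for k,v in s.items()})
im=cv2.imread("pics/w2.png")
for z in(2,20):print('tip',z,world(C,[[328,294]],z).round(1))
e=world(C,[[382.5,11.5],[369.5,133]],60);d=e[0]-e[1];print('trough',e.round(1),np.linalg.norm(d),np.degrees(np.arctan2(d[1],d[0])),e.mean(0))
l=world(C,[[376.5,62],[374.5,90]],58);print('lines',l.round(1),l.mean(0))
b=world(C,[[373,112]],55);print('ball',b.round(1))
# rim: project circles r=95 at z 48, fit to picture edge points
pts=[[246,50],[499,60],[262,120],[490,115],[300,175],[440,180]]
print('rim',world(C,pts,46).round(1))
from scipy.optimize import least_squares
P=world(C,pts,46)[:,:2]
f=least_squares(lambda p:np.hypot(*(P-p[:2]).T)-p[2],[412,276,95]);print(f.x,f.fun.round(1))
# rim in top
im=cv2.imread("pics/top0.png");T=cam("top")
a=[[190,251],[260,250],[225,216],[226,287]]
a=[[180+38/4,200+207/4],[180+321/4,200+205/4],[180+180/4,200+64/4],[180+182/4,200+349/4]]
P=world(T,a,46)[:,:2];f=least_squares(lambda p:np.hypot(*(P-p[:2]).T)-p[2],[412,276,95]);print('top',f.x,f.fun.round(1))
E
```

```text
tip 2 [[431.9  63.3   2. ]]
tip 20 [[428.7  75.5  20. ]]
trough [[406.6 317.9  60. ]
 [419.2 240.4  60. ]] 78.48774080678797 99.26303637816537 [412.88596951 279.13613     60.        ]
lines [[411.4 287.5  58. ]
 [415.  269.6  58. ]] [413.16651655 278.53524228  58.        ]
ball [[418.5 255.1  55. ]]
rim [[320.1 276.1  46. ]
 [499.8 313.2  46. ]
 [339.9 230.5  46. ]
 [507.6 274.8  46. ]
 [376.7 195.5  46. ]
 [487.  217.4  46. ]]
[415.29927838 279.07078577  92.49512687] [ 2.7 -1.4 -2.8 -0.1 -0.4  2. ]
top [411.29463001 277.04191816  94.38075297] [-0.1 -0.1  0.1  0.1]
```

Call:
jog_arm(rows="0 -1 0.2 0 0 0 0;0 -1 0 0 0 0 0;0 -1 0 0 0 0 0;0 -1 0 0 0 0 0;0 -1 0 0 0 0 0;0 -1 0 0 0 0 0;0 -1 0 0 0 0 0;0 -1 0 0 0 0 0;0 -1 0 0.2 0 0 0;0 -1 0 0.3 0 0 0;0 -1 0 0.5 0 0 0;0 -1 0 1 0 0 0")

```text
time: 8.32
position: [461.2, -60.3, 114.4]
ee_rot: [1.949, 2.461, 0.001]
wrist_force: [-0.4, -0.5, 0.5]
opening: 85.1
finger_force: 0.0
```

Call:
jog_arm(rows="0 0 0 1 0 0 0;0 0 0 1 0 0 0;0 0 0 1 0 0 0;0 0 0 .8 0 0 0;0 0 0 .6 0 0 0;0 0 0 .2 0 0 0;0 0 0 0 0 0 0")

```text
time: 9.2
position: [460.5, -59.1, 22.3]
ee_rot: [-1.95, -2.463, 0.0]
wrist_force: [-0.1, 0.2, 0.2]
opening: 85.5
finger_force: 0.0
```

Close on the wedge.

Call:
jog_arm(rows="1 0 0 0 0 0 0;1 0 0 0 0 0 0;1 0 0 0 0 0 0;1 0 0 0 0 0 0;1 0 0 0 0 0 0;1 0 0 0 0 0 0")

```text
time: 9.95
position: [460.7, -59.1, 22.8]
ee_rot: [1.949, 2.463, 0.0]
wrist_force: [-0.4, -0.3, 5.5]
opening: 28.7
finger_force: 59.9
```

Call:
jog_arm(rows="1 0 0 -.5 0 0 0;1 0 0 0 0 0 .68;1 .9 .06 0 0 0 0;1 .9 .06 0 0 0 0;1 .9 .06 0 0 0 0;1 .9 .06 0 0 0 0;1 .9 .06 0 0 0 0;1 .9 .06 0 0 0 0;1 0 0 0 0 0 0")

```text
time: 11.08
position: [448.7, 50.7, 32.3]
ee_rot: [-2.026, -2.399, 0.001]
wrist_force: [0.3, 0.5, -0.1]
opening: 28.4
finger_force: 59.3
```

```bash
python3 - <<'E'
from h import *
s=ctrl.state();w=ctrl.snapshot("wrist")[:,:,::-1];t=ctrl.snapshot("top")[:,:,::-1]
print(s['time'],s['position'],s['ee_rot'],s['wrist_force'])
w=cv2.resize(w[0:240,190:510],None,fx=1.25,fy=1.25)
t=cv2.resize(t[200:300,180:340],(480,300),interpolation=cv2.INTER_CUBIC)
o=np.zeros((600,800,3),np.uint8);o[:300,:400]=w;o[300:,:480]=t
c=ctrl.snapshot("scene")[:,:,::-1][200:350,200:330];o[:300,400:660]=cv2.resize(c,(260,300),interpolation=cv2.INTER_CUBIC)
cv2.imwrite("pics/m3.png",o)
E
```

```text
11.075 [448.69290094  50.72256688  32.29249595] [-2.02607865e+00 -2.39912622e+00  1.29886495e-03] [ 0.32195128  0.45304303 -0.10746991]
```

View pics/m3.png

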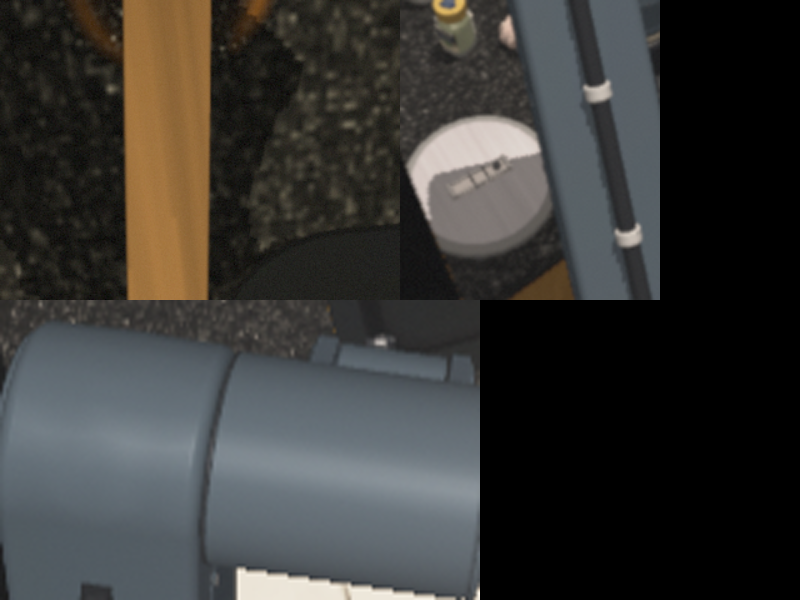

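The top view is blocked by the arm, but the scene view shows the scale, with the ball at about scene pixel (248,281). I'll nudge sideways 2 mm, lower, and start the push.

Call:
jog_arm(rows="1 0 .1 0 0 0 0;1 0 0 .25 0 0 0;1 0 0 .22 0 0 0;1 0 0 0 0 0 0;1 .25 0 0 0 0 0;1 .25 0 0 0 0 0;1 .25 0 0 0 0 0;1 .25 0 0 0 0 0;1 0 0 0 0 0 0")

```text
time: 12.35
position: [448.5, 69.4, 22.9]
ee_rot: [-2.032, -2.396, -0.0]
wrist_force: [0.4, 1.5, 1.1]
opening: 28.3
finger_force: 59.4
```

Call:
jog_arm(rows="1 .25 0 0 0 0 0;1 .25 0 0 0 0 0;1 .25 0 0 0 0 0;1 .25 0 0 0 0 0;1 .25 0 0 0 0 0;1 .25 0 0 0 0 0;1 0 0 0 0 0 0;1 0 0 0 0 0 0")

```text
time: 13.35
position: [444.6, 98.1, 23.0]
ee_rot: [2.032, 2.394, 0.002]
wrist_force: [2.0, -4.6, 0.2]
opening: 28.5
finger_force: 59.4
```

```bash
cat > b.py <<'E'
from h import *
import sys
s=ctrl.state();im=np.ascontiguousarray(ctrl.snapshot("scene")[:,:,::-1])
print(s['time'],s['position'].round(1),s['wrist_force'].round(1))
n=sys.argv[1]
c=im[255:325,200:285];c=cv2.resize(c,None,fx=7,fy=7,interpolation=cv2.INTER_CUBIC)
cv2.imwrite(f"pics/{n}.png",c)
C=cam("scene");ctr=np.array([412.7,279,57.]);d=np.array([-.161,.987,0])
g=cv2.cvtColor(im,cv2.COLOR_BGR2GRAY).astype(np.float32)
e=np.array([.987,.161,0]);xs=np.arange(-44,45,2.)
pr=[]
for x in xs:
    P=pix(C,[ctr-x*d+y*e for y in(-3,-1.5,0,1.5,3)]).astype(np.float32)
    pr.append(cv2.remap(g,P[:,:1],P[:,1:],cv2.INTER_LINEAR).mean())
print(' '.join(f"{int(x)}:{int(v)}" for x,v in zip(xs,pr)))
E
python3 b.py s4
```

```text
13.35 [444.6  98.1  23. ] [ 2.  -4.6  0.2]
-44:120 -42:120 -40:124 -38:132 -36:138 -34:146 -32:157 -30:163 -28:164 -26:164 -24:164 -22:164 -20:164 -18:164 -16:164 -14:161 -12:146 -10:126 -8:128 -6:149 -4:161 -2:163 0:164 2:163 4:160 6:145 8:126 10:130 12:149 14:152 16:133 18:105 20:88 22:86 24:103 26:142 28:174 30:181 32:164 34:145 36:146 38:161 40:181 42:196 44:206
```

View pics/s4.png

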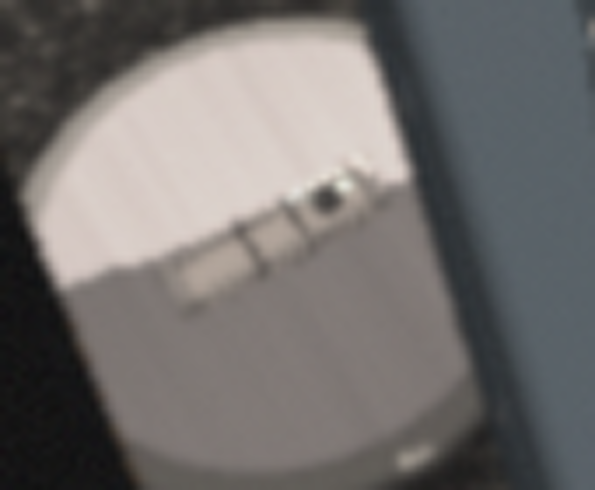

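The scene crop shows the ball at (327,197), beyond the centre lines at x≈252 and x≈300. The foot is already being engaged, at about 4.6 N. I'll keep pushing gently.

Call:
jog_arm(rows="1 .2 0 0 0 0 0;1 .2 0 0 0 0 0;1 .2 0 0 0 0 0;1 .2 0 0 0 0 0;1 .2 0 0 0 0 0;1 0 0 0 0 0 0;1 0 0 0 0 0 0;1 0 0 0 0 0 0;1 0 0 0 0 0 0;1 0 0 0 0 0 0;1 0 0 0 0 0 0")

```text
time: 14.78
position: [440.3, 118.1, 22.9]
ee_rot: [-2.032, -2.396, 0.0]
wrist_force: [0.9, -2.2, -0.7]
opening: 29.1
finger_force: 59.3
```

```bash
python3 b.py s5
```

```text
14.775 [440.3 118.1  22.9] [ 0.9 -2.2 -0.7]
-44:120 -42:124 -40:132 -38:138 -36:145 -34:156 -32:163 -30:169 -28:170 -26:169 -24:167 -22:167 -20:170 -18:172 -16:169 -14:155 -12:125 -10:98 -8:85 -6:88 -4:105 -2:135 0:164 2:176 4:164 6:142 8:150 10:185 12:203 14:207 16:211 18:218 20:222 22:222 24:222 26:222 28:222 30:214 32:188 34:168 36:153 38:122 40:83 42:60 44:57
```

The profile shows the ball slightly past the middle: about -7 against a line centre of about -2, so -5 mm. I'll back off a little. The soft foot follows first, then slips.

Call:
jog_arm(rows="1 -.2 0 0 0 0 0;1 -.2 0 0 0 0 0;1 -.1 0 0 0 0 0;1 0 0 0 0 0 0;1 0 0 0 0 0 0;1 0 0 0 0 0 0;1 0 0 0 0 0 0;1 0 0 0 0 0 0")

```text
time: 15.82
position: [442.1, 108.0, 22.9]
ee_rot: [2.032, 2.396, -0.0]
wrist_force: [-1.1, -3.5, -1.9]
opening: 28.3
finger_force: 59.2
```

```bash
python3 b.py s6
```

```text
15.825 [442.1 108.   22.9] [-1.1 -3.5 -1.9]
-44:119 -42:123 -40:132 -38:140 -36:147 -34:157 -32:163 -30:165 -28:165 -26:165 -24:165 -22:165 -20:165 -18:165 -16:162 -14:151 -12:121 -10:92 -8:81 -6:88 -4:106 -2:135 0:161 2:174 4:163 6:140 8:139 10:161 12:180 14:192 16:196 18:197 20:199 22:198 24:200 26:206 28:210 30:196 32:168 34:151 36:154 38:170 40:189 42:189 44:159
```

View pics/s6.png

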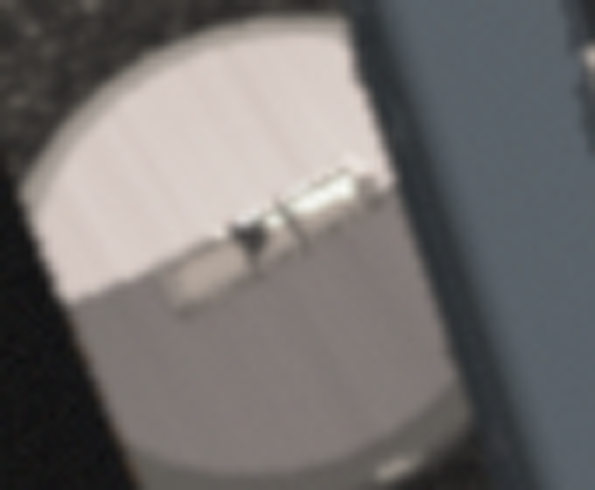

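The ball is at (250,238), almost on the left line, and it hasn't moved because the foot followed the wedge back. I'll retreat further.

Call:
jog_arm(rows="1 -.2 0 0 0 0 0;1 -.2 0 0 0 0 0;1 -.1 0 0 0 0 0;1 0 0 0 0 0 0;1 0 0 0 0 0 0;1 0 0 0 0 0 0;1 0 0 0 0 0 0;1 0 0 0 0 0 0")

```text
time: 16.88
position: [443.7, 98.2, 22.9]
ee_rot: [-2.032, -2.396, 0.0]
wrist_force: [-0.4, -0.4, -1.8]
opening: 28.4
finger_force: 59.3
```

```bash
python3 b.py s7
```

```text
16.875 [443.7  98.2  22.9] [-0.4 -0.4 -1.8]
-44:120 -42:124 -40:132 -38:139 -36:147 -34:158 -32:163 -30:165 -28:165 -26:165 -24:165 -22:165 -20:166 -18:166 -16:163 -14:152 -12:125 -10:99 -8:86 -6:82 -4:88 -2:109 0:138 2:155 4:151 6:132 8:129 10:148 12:161 14:167 16:168 18:169 20:170 22:169 24:171 26:176 28:174 30:163 32:145 34:139 36:143 38:158 40:180 42:195 44:200
```

Call:
jog_arm(rows="1 -.1 0 0 0 0 0;1 -.1 0 0 0 0 0;1 0 0 0 0 0 0;1 0 0 0 0 0 0;1 0 0 0 0 0 0;1 0 0 0 0 0 0;1 0 0 0 0 0 0;1 0 0 0 0 0 0")

```text
time: 17.92
position: [444.4, 94.3, 22.9]
ee_rot: [2.032, 2.396, -0.0]
wrist_force: [-0.3, 0.7, -1.6]
opening: 28.6
finger_force: 59.3
```

```bash
python3 b.py s8
```

```text
17.925 [444.4  94.3  22.9] [-0.3  0.7 -1.6]
-44:119 -42:120 -40:128 -38:135 -36:141 -34:151 -32:161 -30:164 -28:165 -26:165 -24:165 -22:166 -20:166 -18:166 -16:163 -14:154 -12:132 -10:123 -8:123 -6:111 -4:93 -2:85 0:93 2:112 4:127 6:122 8:123 10:143 12:158 14:164 16:165 18:167 20:168 22:169 24:171 26:177 28:175 30:162 32:143 34:135 36:140 38:150 40:161 42:174 44:185
```

The ball reads about -2 with the lines' middle at -1.5, so it's centred. I'll release and lift straight up.

Call:
jog_arm(rows=".8 0 0 0 0 0 0;.6 0 0 0 0 0 0;.4 0 0 0 0 0 0;.2 0 0 0 0 0 0;.2 0 0 0 0 0 0;.2 0 0 0 0 0 0;.2 0 0 0 0 0 0")

```text
time: 18.85
position: [444.4, 94.4, 22.9]
ee_rot: [2.032, 2.396, 0.0]
wrist_force: [0.1, 0.0, 1.2]
opening: 68.5
finger_force: 0.0
```

Call:
jog_arm(rows=".2 0 0 -.3 0 0 0;.2 0 0 -.6 0 0 0;.2 0 0 -1 0 0 0;.2 0 0 -1 0 0 0;.2 0 0 -1 0 0 0;.2 0 0 -1 0 0 0;.2 0 0 -1 0 0 0;.2 0 0 -1 0 0 0;.2 0 0 0 0 0 0;.2 0 0 0 0 0 0;.2 0 0 0 0 0 0;.2 0 0 0 0 0 0")

```text
time: 20.35
position: [444.0, 94.4, 160.3]
ee_rot: [-2.031, -2.395, 0.002]
wrist_force: [-0.5, 0.1, 0.1]
opening: 68.3
finger_force: 0.0
```

```bash
python3 b.py s9; python3 - <<'E'
from h import *
a=cv2.imread("pics/s9.png")[:400,:400]
w=ctrl.snapshot("wrist")[:,:,::-1][0:400,140:520]
cv2.imwrite("pics/m9.png",np.hstack([a,w]))
E
```

```text
20.35 [444.   94.4 160.3] [-0.5  0.1  0.1]
-44:179 -42:176 -40:201 -38:222 -36:230 -34:237 -32:241 -30:243 -28:243 -26:243 -24:243 -22:243 -20:243 -18:243 -16:242 -14:237 -12:211 -10:190 -8:182 -6:160 -4:128 -2:118 0:138 2:173 4:195 6:190 8:200 10:229 12:240 14:242 16:243 18:243 20:243 22:243 24:243 26:243 28:242 30:233 32:213 34:210 36:219 38:214 40:188 42:154 44:133
```

View pics/m9.png

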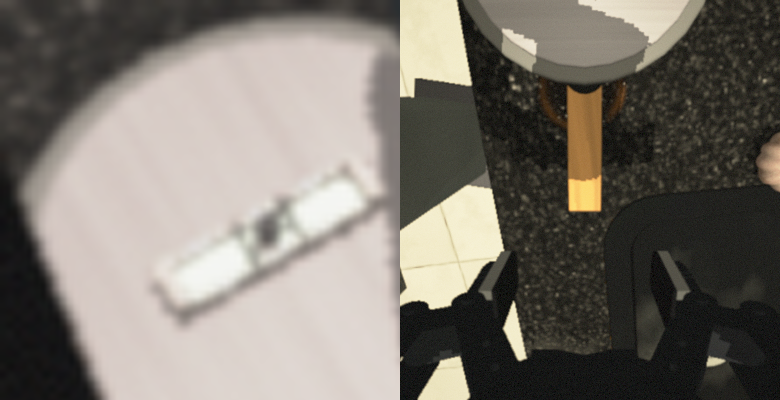

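The ball sits at (268,230), between lines at about (245,240) and (290,220). In the wrist view the wedge lies straight under the foot, with the gripper well clear. I'm handing the job in.

```bash
python3 -c "
from plant import ctrl
print(ctrl.close_job())"
```

```text
the job is handed in; nothing more can be done
None
```

The wedge is in place under the short foot, and the ball was resting between the two centre lines about 1.5 s after release, with the arm lifted clear; I handed the job in at about 20 s of the 58 s allowed and got no verdict back.

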